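# Back off the cut-off vise and feed the stick to its stop

## Task

The pine stick clamped in the small vise has to be fed up to the length stop for its next cut. Roll a fingertip across the top of the knurled wheel, stroke after stroke, to loosen the clamp by two full turns, then push the stick lengthwise with a fingertip until its end butts against the stop. Touch and push only: do not grasp the stick or the wheel or lift anything, and leave the other things on the table where they are.

Things in the scene. Friction and masses are not known exactly. Their poses are not given: they have to be found in the camera images.
- clamp_wheel (a joint): how far the knurled wheel is loosened, rad: 0 as found (clamped), 6.283 a turn, end stop at four turns. It grows as the wheel turns counter-clockwise seen from the robot, the top of its rim moving left (to +y of wheel_centre); the white notch on its front, upright as found, turns with it. Stays where it is left; friction 0.025 N m
- wheel_centre (a point): centre of the black knurled wheel, 40 mm in diameter, 14 mm thick, facing the robot at the front of the vise; 32 mm above the table, so its rim's top is at 52 mm. Does not move. Axes: x along the screw, from the wheel into the vise; y along the stick, away from the stop; z up. The end plate begins 14 mm behind this point and is 42 mm high
- vise_bed (a point): middle of the vise's bed, under the clamped stick's middle line, 22 mm above the table; axes as at wheel_centre. The vise is fixed; it reaches 60 mm from here in +y and -y. Steel jaws and wooden saw guide stand on it, up to 48 mm above the table. Each turn draws the front jaw 4 mm off the stick; its sprung liner follows 2 mm; the stick slides freely once about a turn is undone
- stock_tail (a point): middle of the pine stick's end face away from the stop. The stick is loose, 200 mm long, 10 mm wide, 8 mm high, and lies along y of this point (y points from the stop to the tail), z up, on the bed, so its top is 30 mm above the table. At first this end sticks out 55 to 85 mm beyond the vise with nothing under it
- stop_face (a point): the point of the length stop's flat face that the stick's end meets, 26 mm above the table. The stop is a dark steel block 30 mm wide, 18 mm thick, 40 mm high, screwed to the slotted rail that runs out of the vise under the stick; its place on the rail varies, but it does not move. y points out of the face, towards the stick
- stock_near_stop (a point): middle of the stick's other end face, 200 mm away, the one that has to meet the stop; the way left to push is its distance to stop_face, 16 to 64 mm at first
- stock: the same pine stick, origin in the middle of its underside, y along its length
- spare_stick: loose bystander: a second pine stick, 240 x 10 x 8 mm, lying along the table's left edge; origin in the middle of its underside, y along it
- hex_key: loose bystander: black L hex key, 24 x 72 x 4 mm, lying behind the stop's end of the vise; origin in the middle of its underside
- brush: loose bystander: brass brush with a wooden handle, 12 x 120 x 17 mm, lying at the far left corner; origin in the middle of its underside, y along it
- cutters: loose bystander: yellow-handled cutters, 147 x 54 x 14 mm, lying flat in front of the vise; origin in the middle of the underside
- torch: loose bystander: small black torch, 26 x 102 x 25 mm, lying down to the right of the vise; origin in the middle of its underside
- tape: loose bystander: roll of tape lying flat, 56 mm across, 19 mm high, at the left in front of the vise; origin in the middle of its underside
There are look-alikes about, which are no part of the job. Of the things that look like the part that bears stop_face, take the one that is farthest from the robot's base at the start.

How it is judged:
By the outcome, as a careful person would: the job done as asked, in the order asked, and still so for the second after the job is handed in, with the robot touching nothing.
It also fails if it takes over 72 s, if anything falls off the work surface, if the arm or the gripper's body presses on something with over 40 N, if the wrist force passes 120 N, or if a joint passes its speed limit or range.

## Robot

A 6-joint arm with a two-finger parallel gripper is mounted at the origin on the work surface; the furniture and walls round the work are solid. World frame = base frame: x ahead of the robot, y to its left, z up, the work surface at z = 0. Lengths are in m, angles in rad, forces in N, time in s.
With the tool pointing down it reaches from about 0.325 to 0.775 m from the base axis. Payload 5.5 kg.
Tool frame: the origin (TCP) lies midway between the tips of the shut fingers; the grasp point (between the pads) lies 19 mm behind it; z points along the fingers, y is the line along which they close (so a half turn about z gives the same grasp; the last joint's range is limited). The gripper opens to 88 mm and grips with 3 to 60 N. Pads are 20 mm wide; open, the fingers measure 115 mm over their backs; the gripper's body (75 mm by 178 mm) begins 61 mm behind the grasp point.
Start: joints at [1.158, 0.091, 1.231, -0, 1.82, -0.057], TCP at [0.209, 0.562, 0.223] pointing down, gripper open.
Joint ranges: [-2.87, 2.87], [-0.86, 2.18], [0.17, 2.46], [-1.51, 4.65], [0.06, 2.69], [-2.65, 2.65]. Speed limits (rad/s): [2.57, 2.57, 3.01, 3.14, 3.14, 3.14].

## Interface

Orientations are given as a 3x3 rotation matrix whose columns are the frame's x, y, z axes.
In Python, from bench import ctrl, viewer gives the robot as it stands.
- The arm moves only by the tool apply_moves, never from a script. Its argument "series" is a list of rows, each an object with "translation": the shift along the tool's x, y, z in m, a list of three; "delta_rot": the turn, a rotation vector about the tool's x, y, z in rad, a list of three. In form: [{"translation": [tx, ty, tz], "delta_rot": [ax, ay, az]}, ...]. A call has 1 to 5 rows; each row is the pose to reach, as a shift and turn from the pose commanded when the call began, along the tool's axes at that moment; what a row does not reach only later rows make up. A row lasts 1/10 s, in which the tool goes at most 50 mm and 8.59 degrees, less where a joint would pass 70% of its speed; a pose out of reach is approached as far as the arm can. A call with a gripper value outside its range is refused whole. "hand" is the closure, from -1 (fully open) to 1 (shut), so that 0 is half open, set as the call begins (left out, the last holds). The fingers move at their own pace and stop on an object; the grip force is fixed at half the most. Time passes only in rows, so rows that repeat a pose let the fingers close. It gives the time, the measured TCP pose, the force, the opening and the grip force at its end, in the units of the state.
- ctrl.sense(): the state, without advancing time (a new reading comes with each control period).
- viewer.snapshot(name): name is "scene" or "top"; returns a dict with "img" (480x640x3 uint8, red, green, blue), "intrinsics" (3x3 intrinsics, pixels), "dist_coeffs" ([k1, k2, p1, p2, k3] as OpenCV has them; the pictures are not rectified), "R" (3x3) and "t" (3): a world point X has camera coordinates R X + t. Camera axes: x right, y down, z forward; pixel columns grow to the right and rows downward; lengths in m; the calibration is good to about 2 mm. A picture is of the moment at which its call begins. There is no depth.
- ctrl.sign_off(): hands the job in; it is judged then, once.
The state is a dict: "t": time; "q": joint angles; "joint_velocities": joint speeds; "joint_torque": joint torques, N m; "ee_pos": TCP position; "tcp_rot": TCP orientation; "force": force on the tool from outside, world axes, zero at the start; "moment": the same for the moment, N m; "finger_gap": opening from 0.0 (shut) to 1.0 (fully open); "finger_force": force on a finger pad.
Only numpy, scipy, OpenCV 4.12 (cv2) and the standard library are available. Lean on these libraries where they do the work, as an engineer would, in place of code of your own. Each camera call takes 0.05 s, during which the arm holds its last target. There are 200 camera calls.

## Working session

There is one attempt and no reset: what is moved stays moved. The work goes in short steps, Python scripts to look and compute and a tool call to move; the robot and the scene stay as the last step left them, time stands still between calls to the robot, and variables do not carry over. Pictures are saved under pics/ and viewed, at most 10 in all, crops included, and the job is handed in when it is done.

Besides the shell and the picture viewer there is one more tool, called as name([rows], argument=value, ...), one row to a line, values as JSON. apply_moves: Moves the arm, as the interface text tells. Its arguments: {"type":"object","properties":{"series":{"type":"array"},"hand":{"type":"number"}},"required":["series"]}

```bash
mkdir -p pics; ls
python3 - <<'E'
from bench import ctrl, viewer
import cv2
s=ctrl.sense(); print(s)
for n in("scene","top"):
    v=viewer.snapshot(n); cv2.imwrite(f"pics/{n}0.png",v["img"][:,:,::-1]); print(n,v["intrinsics"],v["dist_coeffs"],v["R"],v["t"])
E
```

```text
pics
{'t': 0.0, 'q': array([ 1.15831185e+00,  9.18497699e-02,  1.23184170e+00, -2.43017136e-05,
        1.81980422e+00, -5.66713460e-02]), 'joint_velocities': array([-0.0009897 ,  0.00319256, -0.00021285,  0.00104281, -0.00052957,
        0.00195319]), 'joint_torque': array([-2.02258620e-03, -4.46476901e+01, -4.06428087e+01,  6.97701448e-02,
        3.01765348e-02, -1.35804607e-04]), 'ee_pos': array([0.20888896, 0.56215571, 0.22153728]), 'tcp_rot': array([[-9.37361434e-01,  3.48357563e-01, -7.41323493e-04],
       [ 3.48358342e-01,  9.37359799e-01, -1.75286239e-03],
       [ 8.42639705e-05, -1.90131182e-03, -9.99998189e-01]]), 'force': array([ 0.6784367 ,  0.27912669, -0.14057886]), 'moment': array([ 0.00342231, -0.00868925, -0.00918103]), 'finger_force': 0.0, 'finger_gap': 1.0017846322908845}
scene [[461.79878386   0.         319.13360591]
 [  0.         461.79878386 238.9284756 ]
 [  0.           0.           1.        ]] [0.01339604 0.         0.         0.         0.        ] [[ 0.54091185 -0.84087719 -0.01843728]
 [-0.51079915 -0.31100897 -0.80147218]
 [ 0.66820551  0.44294354 -0.59774778]] [-0.24505493  0.29241741  0.5616388 ]
top [[437.18623024   0.         322.61219222]
 [  0.         437.18623024 237.83777335]
 [  0.           0.           1.        ]] [-0.06306767  0.          0.          0.          0.        ] [[ 0.01527867 -0.99969718  0.01928999]
 [-0.99758839 -0.0165471  -0.0674062 ]
 [ 0.06770498 -0.01821359 -0.99753912]] [-0.02698755  0.50553767  0.85098695]
```

View pics/scene0.png

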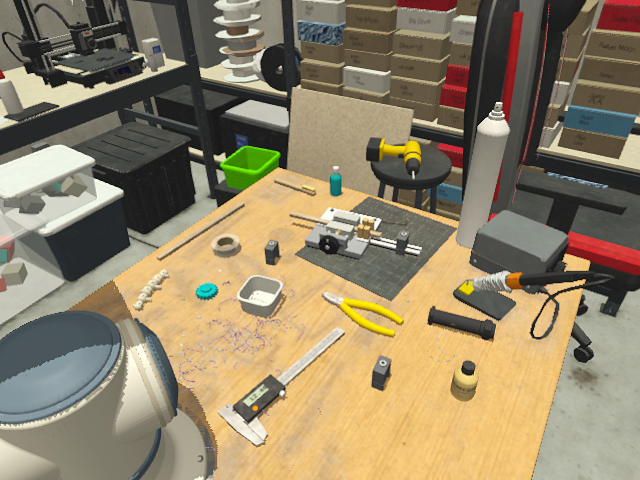

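View pics/top0.png

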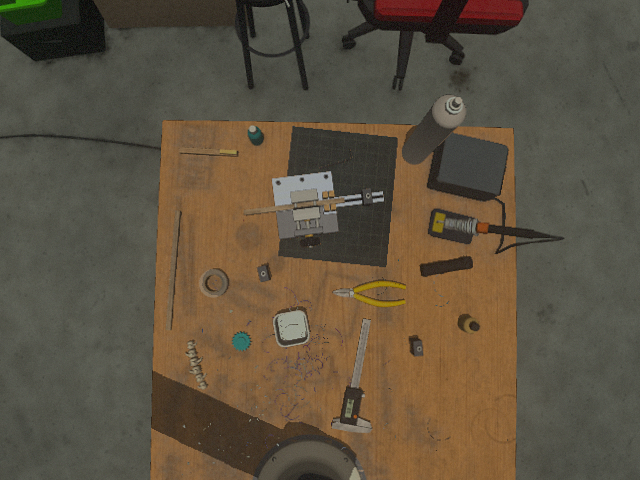

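The scene shows three dark blocks that could be the stop:
- on the rail: scene (403,240), top (368,196)
- loose on the table: scene (272,251), top (264,272)
- loose on the table: scene (381,372), top (417,346)

I choose the one on the rail, since it is farthest from the base. The wheel is at scene (328,244), top (310,240). The stick's tail is at top (245,212). The spare stick at top (175,270) is a look-alike for the stock.

```bash
cat > h.py <<'E'
from bench import ctrl, viewer
import cv2, numpy as np
def ray(v,px):
    n=cv2.undistortPoints(np.array([[px]],float),v["intrinsics"],np.array(v["dist_coeffs"]))[0,0]
    R=np.array(v["R"]); return -R.T@np.array(v["t"]), R.T@np.array([n[0],n[1],1])
def on(v,px,z):
    c,d=ray(v,px); return c+d*(z-c[2])/d[2]
def pix(v,X):
    R=np.array(v["R"]); return cv2.projectPoints(np.array([X],float),cv2.Rodrigues(R)[0],np.array(v["t"]),v["intrinsics"],np.array(v["dist_coeffs"]))[0].ravel()
def crop(v,x0,y0,w,h,k,name):
    im=v["img"][y0:y0+h,x0:x0+w,::-1]; cv2.imwrite(name,cv2.resize(im,None,fx=k,fy=k,interpolation=cv2.INTER_CUBIC))
E
python3 - <<'E'
from h import *
v=viewer.snapshot("top"); a=cv2.resize(v["img"][160:260,235:395,::-1],None,fx=5,fy=5,interpolation=cv2.INTER_CUBIC)[:300*2]
cv2.imwrite("pics/topc.png",a)
w=viewer.snapshot("scene"); crop(w,280,195,160,80,5,"pics/scenec.png")
E
```

```text
(no output)
```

View pics/topc.png

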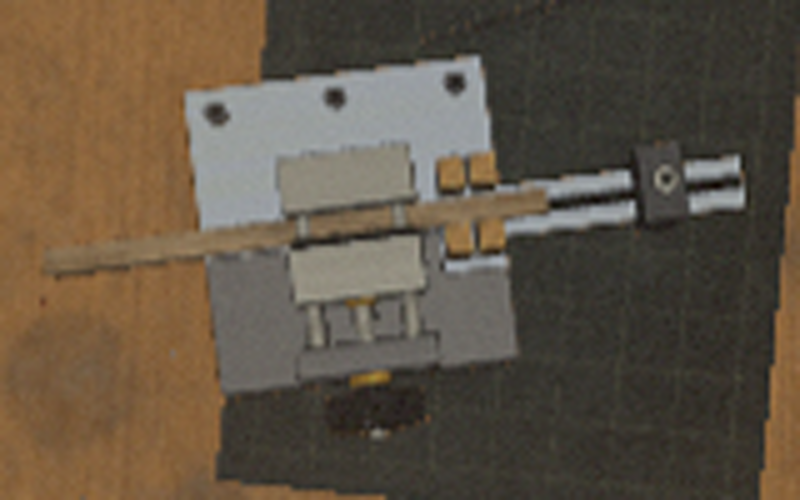

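View pics/scenec.png

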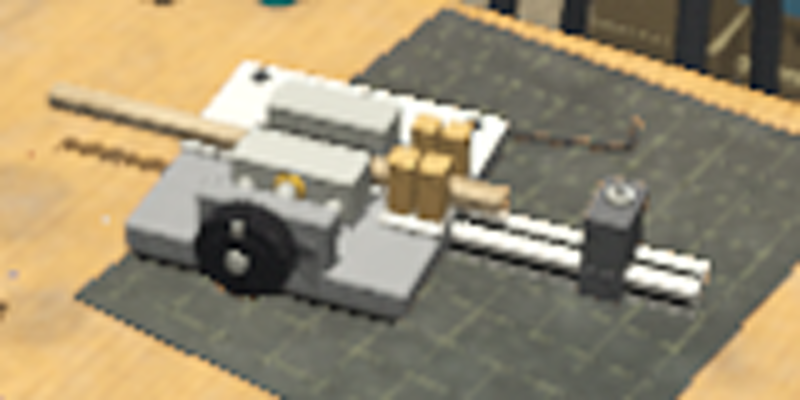

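The crops confirm the choice. In the top view, the stick tail is at (244.4,212.4), its near end at (344.4,199.6), the stop's left top edge at about (362.4,197.4) and the wheel's top at about (310.4,241.6). In the scene view, the wheel centre is at about (329,244.6).

Run:
```python
from h import *
np.set_printoptions(precision=4,suppress=True)
v=viewer.snapshot("top"); w=viewer.snapshot("scene")
T=on(v,(244.4,212.4),.030);N=on(v,(344.4,199.6),.030)
print("tail",T,"near",N,np.linalg.norm(T-N))
y=(T-N)/np.linalg.norm(T-N); x=np.array([y[1],-y[0],0]); print("yax",y,"xax",x, np.arctan2(y[1],y[0])-np.pi/2)
S=on(v,(362.4,197.4),.040);print("stop",S,"gap",(N-S)@y)
for p in((300,241.5),(310.4,238),(310.4,246),(321,239)):print("wheeltop",on(v,p,.045))
W=on(w,(329.2,244.6),.032);print("wheel scene",W)
# triangulate tail with scene px
print("scene tail",on(w,(290,215),.026),pix(w,T),pix(w,N))
W=on(v,(310.4,240.6),.050);print("W",W)
Z=np.array([0,0,1])
for r in(0,np.pi/2,np.pi,-np.pi/2):
    c=W*[1,1,0]+.032*Z-.007*x
    print((pix(w,c+.02*(np.cos(r)*Z+np.sin(r)*y))-[280,195])*5)
```

```text
tail [0.5525 0.1356 0.03  ] near [ 0.5813 -0.0605  0.03  ] 0.19816702752599208
yax [-0.1453  0.9894  0.    ] xax [0.9894 0.1453 0.    ] 0.14582302761835497
stop [ 0.5848 -0.095   0.04  ] gap 0.03459454303124309
wheeltop [0.4963 0.0249 0.045 ]
wheeltop [0.5033 0.005  0.045 ]
wheeltop [0.4879 0.0048 0.045 ]
wheeltop [ 0.5017 -0.0154  0.045 ]
wheel scene [0.4979 0.0054 0.032 ]
scene tail [0.5487 0.1339 0.026 ] [290.3073 212.3394] [380.2117 233.9565]
W [0.498  0.0049 0.05  ]
[239.5476 216.1122]
[191.7522 246.021 ]
[240.2876 299.9149]
[288.854  271.3525]
```

```bash
cat >> h.py <<'E'
np.set_printoptions(precision=4,suppress=True)
from scipy.spatial.transform import Rotation as Ro
YA=np.array([-0.1453,0.9894,0]); XA=np.array([.9894,.1453,0]); W=np.array([.4975,.005,0.])
RT=np.column_stack([-XA,YA,[0,0,-1]])
def st():
    s=ctrl.sense(); d=s["ee_pos"]-W
    print("t",s["t"],"p",s["ee_pos"],"rel wheel x,y,z",d@XA,d@YA,d[2],"F",s["force"],"gap",s["finger_gap"],"rotvec err",Ro.from_matrix(s["tcp_rot"].T@RT).as_rotvec())
    return s
def go(X,s=None):
    s=s or ctrl.sense(); R=s["tcp_rot"]; print("trans",R.T@(np.array(X)-s["ee_pos"]),"rot",Ro.from_matrix(R.T@RT).as_rotvec())
E
python3 -c "
from h import *
s=st(); go(W-.018*YA+[0,0,.11])"
```

```text
t 0.3 p [0.209  0.5623 0.2223] rel wheel x,y,z -0.20448965297092525 0.5933544508663375 0.22225345674013727 F [-0.8231 -0.1054 -0.2015] gap 1.0047576275134653 rotvec err [-0.0007 -0.0002 -0.5016]
trans [-0.4733 -0.4376  0.1125] rot [-0.0007 -0.0002 -0.5016]
```

apply_moves([
  {"translation": [-0.473, -0.438, 0.05], "delta_rot": [0, 0, -0.5]},
  {"translation": [-0.473, -0.438, 0.05], "delta_rot": [0, 0, -0.5]},
  {"translation": [-0.473, -0.438, 0.05], "delta_rot": [0, 0, -0.5]},
  {"translation": [-0.473, -0.438, 0.05], "delta_rot": [0, 0, -0.5]},
  {"translation": [-0.473, -0.438, 0.05], "delta_rot": [0, 0, -0.5]},
], hand=1)

```text
t: 0.8
ee_pos: [0.3202, 0.3419, 0.2035]
tcp_rot: [[-0.989, -0.146, 0.0], [-0.146, 0.989, 0.0], [-0.0, 0.0, -1.0]]
force: [0.4, 0.6, -1.0]
finger_gap: 0.582
finger_force: 0.0
```

```bash
python3 -c "
from h import *
s=st(); go(W-.018*YA+[0,0,.13])"
```

```text
t 0.8 p [0.3202 0.3419 0.2035] rel wheel x,y,z -0.12650393077657068 0.3590925191991788 0.2035192769754601 F [ 0.4308  0.6199 -0.951 ] gap 0.5823409423216585 rotvec err [0.0001 0.0004 0.001 ]
trans [-0.1261 -0.3772  0.0735] rot [0.0001 0.0004 0.001 ]
```

apply_moves([
  {"translation": [-0.12, -0.37, 0.07], "delta_rot": [0, 0, 0]},
  {"translation": [-0.12, -0.37, 0.07], "delta_rot": [0, 0, 0]},
  {"translation": [-0.12, -0.37, 0.07], "delta_rot": [0, 0, 0]},
  {"translation": [-0.12, -0.37, 0.07], "delta_rot": [0, 0, 0]},
  {"translation": [-0.12, -0.37, 0.07], "delta_rot": [0, 0, 0]},
])

```text
t: 1.3
ee_pos: [0.429, 0.121, 0.1593]
tcp_rot: [[-0.99, -0.144, 0.001], [-0.144, 0.99, 0.0], [-0.001, 0.0, -1.0]]
force: [0.5, 0.4, -0.0]
finger_gap: 0.128
finger_force: 0.0
```

```bash
python3 -c "
from h import *
s=st(); go(W-.018*YA+[0,0,.10])"
```

```text
t 1.3 p [0.429  0.121  0.1593] rel wheel x,y,z -0.050907931523178074 0.12472604365642533 0.15933755766003985 F [ 0.4546  0.4268 -0.0086] gap 0.12815199642305447 rotvec err [ 0.0002  0.0011 -0.0015]
trans [-0.0511 -0.1427  0.0594] rot [ 0.0002  0.0011 -0.0015]
```

apply_moves([
  {"translation": [-0.04, -0.12, 0.055], "delta_rot": [0, 0, 0]},
  {"translation": [-0.04, -0.12, 0.055], "delta_rot": [0, 0, 0]},
  {"translation": [-0.04, -0.12, 0.055], "delta_rot": [0, 0, 0]},
  {"translation": [-0.04, -0.12, 0.055], "delta_rot": [0, 0, 0]},
  {"translation": [-0.04, -0.12, 0.055], "delta_rot": [0, 0, 0]},
])

```text
t: 1.8
ee_pos: [0.485, 0.0096, 0.104]
tcp_rot: [[-0.99, -0.142, -0.001], [-0.142, 0.99, 0.001], [0.001, 0.001, -1.0]]
force: [0.0, -0.1, -0.6]
finger_gap: 0.004
finger_force: 0.0
```

```bash
python3 -c "
from h import *
s=st(); go(W-.018*YA+[0,0,.06])
w=viewer.snapshot('scene'); crop(w,270,150,200,150,4,'pics/s1.png')"
```

```text
t 1.8 p [0.485  0.0096 0.104 ] rel wheel x,y,z -0.011650474701227466 0.006355119084337046 0.10398457411051196 F [ 0.0014 -0.0929 -0.6167] gap 0.0038484224251661135 rotvec err [ 0.0008 -0.0013 -0.0035]
trans [-0.0118 -0.0243  0.044 ] rot [ 0.0008 -0.0013 -0.0035]
```

View pics/s1.png

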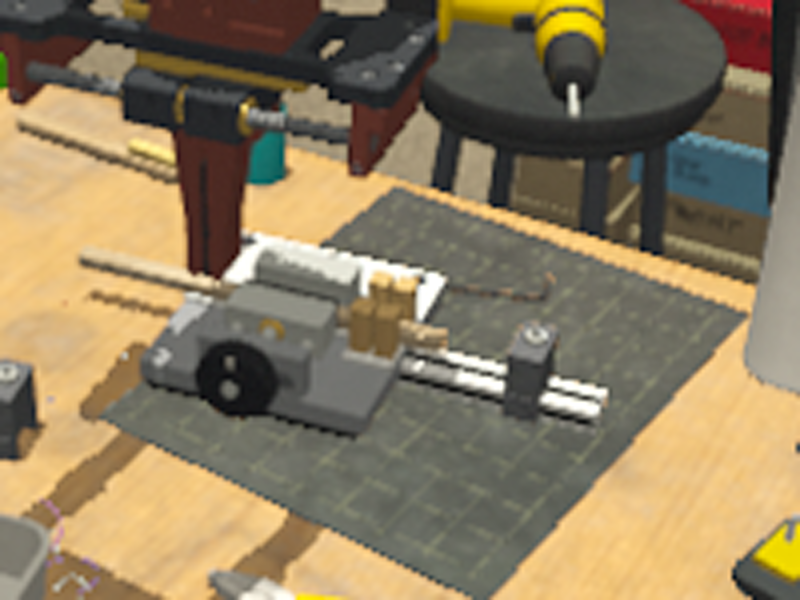

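The shut fingers hang above the wheel, which is at crop (237,377). The white notch is upright at (231,363), above the hub at (230,390), and the whole wheel stays in view.

apply_moves([
  {"translation": [-0.012, -0.024, 0.02], "delta_rot": [0, 0, 0]},
  {"translation": [-0.012, -0.024, 0.042], "delta_rot": [0, 0, 0]},
  {"translation": [-0.012, -0.024, 0.042], "delta_rot": [0, 0, 0]},
  {"translation": [-0.012, -0.024, 0.042], "delta_rot": [0, 0, 0]},
])

```text
t: 2.25
ee_pos: [0.5006, -0.0109, 0.0634]
tcp_rot: [[-0.989, -0.145, 0.0], [-0.145, 0.989, 0.0], [-0.0, 0.0, -1.0]]
force: [0.2, 0.2, 0.2]
finger_gap: 0.005
finger_force: 0.0
```

```bash
python3 -c "
from h import *
s=st(); go(W-.018*YA+[0,0,.05])
v=viewer.snapshot('top');
t=s['ee_pos']+[0,0,0];print(pix(v,t))"
```

```text
t 2.25 p [ 0.5006 -0.0109  0.0634] rel wheel x,y,z 0.0007383503426427509 -0.016146132664945006 0.06335404737034783 F [0.1683 0.2497 0.1817] gap 0.0054958099727830025 rotvec err [0.0002 0.0005 0.0002]
trans [ 0.0007 -0.0019  0.0134] rot [0.0002 0.0005 0.0002]
[318.7539 238.943 ]
```

apply_moves([
  {"translation": [0, 0, 0.013], "delta_rot": [0, 0, 0]},
  {"translation": [0, 0.009, 0.013], "delta_rot": [0, 0, 0]},
  {"translation": [0, 0.018, 0.013], "delta_rot": [0, 0, 0]},
])

```text
t: 2.6
ee_pos: [0.4991, 0.0052, 0.0516]
tcp_rot: [[-0.99, -0.143, 0.003], [-0.143, 0.99, -0.002], [-0.003, -0.002, -1.0]]
force: [-1.0, -2.2, 9.6]
finger_gap: 0.008
finger_force: 6.5
```

```bash
python3 -c "
from h import *
s=st(); print(s['moment'])"
```

```text
t 2.6 p [0.4991 0.0052 0.0516] rel wheel x,y,z 0.0016040153940188033 -9.565305489298555e-06 0.05161309348985033 F [-1.0445 -2.2028  9.6272] gap 0.0076244783780042135 rotvec err [-0.0025  0.0032 -0.0023]
[-0.5675  0.1792  0.048 ]
```

apply_moves([
  {"translation": [0, 0.009, 0], "delta_rot": [0, 0, 0]},
  {"translation": [0, 0.018, 0], "delta_rot": [0, 0, 0]},
  {"translation": [0, 0.018, -0.012], "delta_rot": [0, 0, 0]},
  {"translation": [0, -0.018, -0.012], "delta_rot": [0, 0, 0]},
  {"translation": [0, -0.018, -0.012], "delta_rot": [0, 0, 0]},
])

```text
t: 3.1
ee_pos: [0.5012, -0.0144, 0.0624]
tcp_rot: [[-0.99, -0.142, 0.001], [-0.142, 0.99, -0.002], [-0.001, -0.002, -1.0]]
force: [0.4, 0.1, 0.0]
finger_gap: 0.005
finger_force: 0.0
```

```bash
python3 -c "
from h import *
s=st()
w=viewer.snapshot('scene'); c=W+[0,0,.032]-.007*XA
im=w['img']; cv2.imwrite('pics/w1.png',cv2.resize(im[228:262,308:350,::-1],None,fx=12,fy=12,interpolation=cv2.INTER_CUBIC))
print((pix(w,c)-[308,228])*12)"
```

```text
t 3.1 p [ 0.5012 -0.0144  0.0624] rel wheel x,y,z 0.0008622313116575494 -0.019750528624380974 0.06235334293030864 F [0.377  0.1431 0.0046] gap 0.005478597830536738 rotvec err [-0.0018  0.0008 -0.0032]
[237.5842 226.1206]
```

View pics/w1.png

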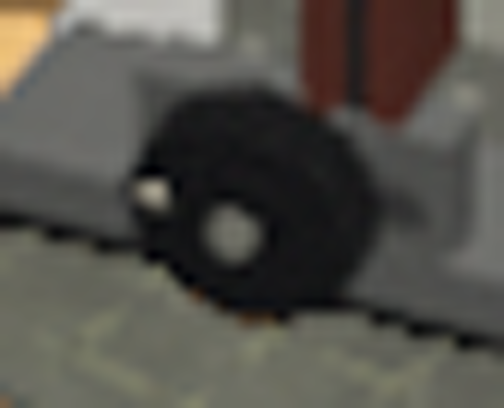

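The notch has moved from upright to the left, at crop (152,192) against the hub at (233,232), so one stroke gives about 1.5 rad the right way. I'll add a notch reader and repeat the stroke.

```bash
cat >> h.py <<'E'
def notch():
    w=viewer.snapshot('scene'); c=W+[0,0,.032]-.007*XA; im=w['img'].astype(int)
    for r in range(225,265):
        for q in range(305,352):
            pass
    g=np.argwhere(im[225:265,305:352].min(2)>105)+[225,305]; P=[];B=[]
    for r,q in g:
        o,d=ray(w,(q,r)); X=o+d*(((c-o)@XA)/(d@XA))-c; X=np.array([X@YA,X[2]])
        if .009<np.hypot(*X)<.0185: P.append(X);B.append(im[r,q].min())
    if not P: print("notch none"); return
    P=np.array(P); m=np.average(P,axis=0,weights=B); print("notch n",len(P),"yz",m,"angle",np.arctan2(m[0],m[1]),"sd",P.std(0))
E
sed -i '/for r in range(225,265)/,/            pass/d' h.py
python3 -c "
from h import *
notch()"
```

```text
notch n 3 yz [0.0154 0.003 ] angle 1.3806941244087692 sd [0.001 0.001]
```

apply_moves([
  {"translation": [0, 0, 0.012], "delta_rot": [0, 0, 0]},
  {"translation": [0, 0.009, 0.012], "delta_rot": [0, 0, 0]},
  {"translation": [0, 0.018, 0.012], "delta_rot": [0, 0, 0]},
  {"translation": [0, 0.027, 0.012], "delta_rot": [0, 0, 0]},
  {"translation": [0, 0.036, 0.012], "delta_rot": [0, 0, 0]},
])

```text
t: 3.7
ee_pos: [0.4956, 0.0245, 0.0499]
tcp_rot: [[-0.99, -0.144, 0.001], [-0.144, 0.99, 0.0], [-0.001, -0.0, -1.0]]
force: [0.4, -0.6, 0.1]
finger_gap: 0.003
finger_force: 0.0
```

apply_moves([
  {"translation": [0, 0, -0.012], "delta_rot": [0, 0, 0]},
  {"translation": [0, -0.036, -0.012], "delta_rot": [0, 0, 0]},
  {"translation": [0, -0.036, -0.012], "delta_rot": [0, 0, 0]},
])

```text
t: 4.0
ee_pos: [0.5009, -0.0142, 0.0617]
tcp_rot: [[-0.99, -0.142, 0.0], [-0.142, 0.99, -0.002], [0.0, -0.002, -1.0]]
force: [0.1, -0.5, 0.3]
finger_gap: 0.007
finger_force: 0.0
```

```bash
python3 -c "
from h import *
st();notch()"
```

```text
t 4.0 p [ 0.5009 -0.0142  0.0617] rel wheel x,y,z 0.0005743357441069312 -0.019483126805214468 0.061668270512428125 F [ 0.0601 -0.5123  0.3234] gap 0.006563499578489062 rotvec err [-0.0016 -0.0002 -0.0029]
notch none
```

```bash
sed -i 's/min(2)>105/min(2)>70/; s/.0185: P/.0175: P/' h.py; python3 -c "
from h import *
notch()
w=viewer.snapshot('scene'); print(w['img'][240:258,318:340].min(2))"
```

```text
notch n 3 yz [ 0.0045 -0.0146] angle 2.844720758039742 sd [0.001 0.001]
[[103  79  28  18  21  20  22  21  22  21  23  26  23  26  30  28  27  26
   29  46  67  78]
 [ 96  53  17  20  20  18  19  23  24  21  21  18  22  22  27  26  27  26
   25  29  53  76]
 [ 90  21  16  23  23  23  22  22  22  21  21  22  23  20  21  20  22  25
   24  25  41  65]
 [ 69  15  18  21  21  22  21  18  18  22  22  23  25  21  20  22  21  24
   24  23  28  51]
 [ 48  16  21  22  18  19  22  19  20  16  19  21  22  23  23  22  20  25
   26  25  25  35]
 [ 60  26  18  20  19  20  19  35  68  74  31  17  19  22  22  21  20  25
   26  25  24  35]
 [ 71  36  20  18  21  20  26  58  92 100  85  47  17  23  22  20  21  21
   24  24  25  39]
 [ 58  44  19  19  19  22  26  66  96  99  99  66  17  20  21  20  23  20
   24  25  22  48]
 [ 30  30  20  19  21  18  22  52  86  96  88  53  17  22  22  20  22  20
   23  24  36  63]
 [ 71  63  14  15  18  20  19  28  53  69  57  25  17  21  20  19  21  22
   19  24  54  75]
 [ 95  92  83  75  15  17  17  16  20  23  15  18  23  20  20  21  20  20
   17  39  67  78]
 [ 94  98 102  96  70  14  13  40  53  20  19  18  19  21  22  19  20  19
   30  58  76  78]
 [ 92  94  94  95  99  70  25  71  89  12  17  18  20  19  20  21  21  19
   35  60  73  75]
 [ 94  92  91  94 100  96  79  89  84   9  15  18  17  19  16  15  14  15
   23  35  44  50]
 [ 95  93  94  95  94  96  96  94  84  72  59  29  27  27  52  77  75  77
   80  76  62  19]
 [ 92  95  96  96  94  94  94  95  96  98  91  84  85  81  85  95  93  95
   96  95  88  70]
 [ 93  93  96  97  93  93  95  97  98  99 104 106  98  97  96  93  92  93
   91  90  88  88]
 [ 93  93  93  92  91  93  96 102 101 100 102 105  94  96  96  96  96 100
   96  91  88  89]]
```

apply_moves([
  {"translation": [0, 0, 0.012], "delta_rot": [0, 0, 0]},
  {"translation": [0, 0.009, 0.012], "delta_rot": [0, 0, 0]},
  {"translation": [0, 0.018, 0.012], "delta_rot": [0, 0, 0]},
  {"translation": [0, 0.027, 0.012], "delta_rot": [0, 0, 0]},
  {"translation": [0, 0.036, 0.012], "delta_rot": [0, 0, 0]},
])

```text
t: 4.65
ee_pos: [0.4957, 0.0243, 0.0499]
tcp_rot: [[-0.99, -0.144, 0.001], [-0.144, 0.99, -0.0], [-0.001, -0.0, -1.0]]
force: [0.0, 0.5, -0.4]
finger_gap: 0.004
finger_force: 0.0
```

apply_moves([
  {"translation": [0, 0, -0.012], "delta_rot": [0, 0, 0]},
  {"translation": [0, -0.036, -0.012], "delta_rot": [0, 0, 0]},
  {"translation": [0, -0.036, -0.012], "delta_rot": [0, 0, 0]},
])

```text
t: 4.95
ee_pos: [0.5009, -0.0143, 0.0616]
tcp_rot: [[-0.99, -0.142, 0.0], [-0.142, 0.99, -0.002], [0.0, -0.002, -1.0]]
force: [0.1, -0.2, -0.6]
finger_gap: 0.004
finger_force: 0.0
```

```bash
python3 -c "
from h import *
notch()"
```

```text
notch n 6 yz [-0.0132 -0.004 ] angle -1.8628842089077744 sd [0.0014 0.0016]
```

apply_moves([
  {"translation": [0, 0, 0.012], "delta_rot": [0, 0, 0]},
  {"translation": [0, 0.009, 0.012], "delta_rot": [0, 0, 0]},
  {"translation": [0, 0.018, 0.012], "delta_rot": [0, 0, 0]},
  {"translation": [0, 0.027, 0.012], "delta_rot": [0, 0, 0]},
  {"translation": [0, 0.036, 0.012], "delta_rot": [0, 0, 0]},
])

```text
t: 5.5
ee_pos: [0.4956, 0.0245, 0.0497]
tcp_rot: [[-0.99, -0.144, 0.001], [-0.144, 0.99, 0.0], [-0.001, -0.0, -1.0]]
force: [0.0, -0.2, 0.3]
finger_gap: 0.009
finger_force: 0.0
```

apply_moves([
  {"translation": [0, 0, -0.012], "delta_rot": [0, 0, 0]},
  {"translation": [0, -0.036, -0.012], "delta_rot": [0, 0, 0]},
  {"translation": [0, -0.036, -0.012], "delta_rot": [0, 0, 0]},
])

```text
t: 5.8
ee_pos: [0.5009, -0.0141, 0.0616]
tcp_rot: [[-0.99, -0.142, -0.0], [-0.142, 0.99, -0.002], [0.0, -0.001, -1.0]]
force: [0.3, 0.3, -0.2]
finger_gap: 0.008
finger_force: 0.0
```

```bash
python3 -c "
from h import *
notch()"
```

```text
notch n 4 yz [-0.0031  0.0149] angle -0.20771459524521907 sd [0.0009 0.0017]
```

apply_moves([
  {"translation": [0, 0, 0.012], "delta_rot": [0, 0, 0]},
  {"translation": [0, 0.009, 0.012], "delta_rot": [0, 0, 0]},
  {"translation": [0, 0.018, 0.012], "delta_rot": [0, 0, 0]},
  {"translation": [0, 0.027, 0.012], "delta_rot": [0, 0, 0]},
  {"translation": [0, 0.036, 0.012], "delta_rot": [0, 0, 0]},
])

```text
t: 6.35
ee_pos: [0.4955, 0.0245, 0.0497]
tcp_rot: [[-0.99, -0.144, 0.001], [-0.144, 0.99, 0.0], [-0.001, -0.0, -1.0]]
force: [-0.6, 0.3, -0.1]
finger_gap: 0.008
finger_force: 0.0
```

apply_moves([
  {"translation": [0, 0, -0.012], "delta_rot": [0, 0, 0]},
  {"translation": [0, -0.036, -0.012], "delta_rot": [0, 0, 0]},
  {"translation": [0, -0.036, -0.012], "delta_rot": [0, 0, 0]},
])

```text
t: 6.65
ee_pos: [0.5009, -0.0141, 0.0616]
tcp_rot: [[-0.99, -0.142, -0.0], [-0.142, 0.99, -0.002], [0.0, -0.002, -1.0]]
force: [-0.1, 0.8, 0.4]
finger_gap: 0.001
finger_force: 0.0
```

```bash
python3 -c "
from h import *
st();notch()"
```

```text
t 6.65 p [ 0.5009 -0.0141  0.0616] rel wheel x,y,z 0.0005478714222433116 -0.019422454069356 0.06161893150121793 F [-0.1171  0.7636  0.3659] gap 0.0014306858215532223 rotvec err [-0.0015 -0.0003 -0.0029]
notch n 5 yz [0.0153 0.0042] angle 1.304362284180995 sd [0.001  0.0017]
```

apply_moves([
  {"translation": [0, 0, 0.012], "delta_rot": [0, 0, 0]},
  {"translation": [0, 0.009, 0.012], "delta_rot": [0, 0, 0]},
  {"translation": [0, 0.018, 0.012], "delta_rot": [0, 0, 0]},
  {"translation": [0, 0.027, 0.012], "delta_rot": [0, 0, 0]},
  {"translation": [0, 0.036, 0.012], "delta_rot": [0, 0, 0]},
])

```text
t: 7.2
ee_pos: [0.4955, 0.0246, 0.0497]
tcp_rot: [[-0.99, -0.144, 0.001], [-0.144, 0.99, 0.0], [-0.001, -0.0, -1.0]]
force: [-0.1, 0.7, 0.1]
finger_gap: 0.006
finger_force: 0.0
```

apply_moves([
  {"translation": [0, 0, -0.012], "delta_rot": [0, 0, 0]},
  {"translation": [0, -0.036, -0.012], "delta_rot": [0, 0, 0]},
  {"translation": [0, -0.036, -0.012], "delta_rot": [0, 0, 0]},
])

```text
t: 7.5
ee_pos: [0.5009, -0.0141, 0.0616]
tcp_rot: [[-0.99, -0.142, -0.0], [-0.142, 0.99, -0.001], [0.0, -0.001, -1.0]]
force: [-0.4, -0.2, -0.3]
finger_gap: -0.0
finger_force: 0.0
```

```bash
python3 -c "
from h import *
notch()"
```

```text
notch n 2 yz [ 0.005 -0.014] angle 2.798917875769797 sd [0.001  0.0003]
```

apply_moves([
  {"translation": [0, 0, 0.012], "delta_rot": [0, 0, 0]},
  {"translation": [0, 0.009, 0.012], "delta_rot": [0, 0, 0]},
  {"translation": [0, 0.018, 0.012], "delta_rot": [0, 0, 0]},
  {"translation": [0, 0.027, 0.012], "delta_rot": [0, 0, 0]},
  {"translation": [0, 0.036, 0.012], "delta_rot": [0, 0, 0]},
])

```text
t: 8.05
ee_pos: [0.4955, 0.0246, 0.0497]
tcp_rot: [[-0.99, -0.144, 0.001], [-0.144, 0.99, 0.0], [-0.001, -0.0, -1.0]]
force: [-0.4, 0.7, 0.7]
finger_gap: 0.008
finger_force: 0.0
```

apply_moves([
  {"translation": [0, 0, -0.012], "delta_rot": [0, 0, 0]},
  {"translation": [0, -0.036, -0.012], "delta_rot": [0, 0, 0]},
  {"translation": [0, -0.036, -0.012], "delta_rot": [0, 0, 0]},
])

```text
t: 8.35
ee_pos: [0.5009, -0.0141, 0.0616]
tcp_rot: [[-0.99, -0.142, -0.0], [-0.142, 0.99, -0.001], [0.0, -0.001, -1.0]]
force: [-0.3, -0.0, -0.4]
finger_gap: 0.009
finger_force: 0.0
```

```bash
python3 -c "
from h import *
notch()"
```

```text
notch n 7 yz [-0.0136 -0.0038] angle -1.8427251423935749 sd [0.0018 0.0016]
```

apply_moves([
  {"translation": [0, 0, 0.012], "delta_rot": [0, 0, 0]},
  {"translation": [0, 0.009, 0.012], "delta_rot": [0, 0, 0]},
  {"translation": [0, 0.018, 0.012], "delta_rot": [0, 0, 0]},
  {"translation": [0, 0.027, 0.012], "delta_rot": [0, 0, 0]},
  {"translation": [0, 0.036, 0.012], "delta_rot": [0, 0, 0]},
])

```text
t: 8.9
ee_pos: [0.4955, 0.0246, 0.0497]
tcp_rot: [[-0.99, -0.144, 0.001], [-0.144, 0.99, 0.0], [-0.001, -0.0, -1.0]]
force: [1.2, 1.8, 0.2]
finger_gap: 0.001
finger_force: 0.0
```

apply_moves([
  {"translation": [0, 0, -0.012], "delta_rot": [0, 0, 0]},
  {"translation": [0, -0.036, -0.012], "delta_rot": [0, 0, 0]},
  {"translation": [0, -0.036, -0.012], "delta_rot": [0, 0, 0]},
])

```text
t: 9.2
ee_pos: [0.5009, -0.0141, 0.0616]
tcp_rot: [[-0.99, -0.142, -0.0], [-0.142, 0.99, -0.002], [0.0, -0.001, -1.0]]
force: [-0.6, 0.7, 0.2]
finger_gap: 0.001
finger_force: 0.0
```

```bash
python3 -c "
from h import *
st();notch()"
```

```text
t 9.2 p [ 0.5009 -0.0141  0.0616] rel wheel x,y,z 0.0005366056636151584 -0.019415555088595868 0.061614525568098454 F [-0.615   0.7296  0.1757] gap 0.0007446644264856231 rotvec err [-0.0015 -0.0003 -0.0029]
notch n 4 yz [-0.0032  0.0148] angle -0.20969939118554284 sd [0.0009 0.0017]
```

```bash
python3 -c "
import h
from h import *
w=viewer.snapshot('scene'); w['img']=cv2.imread('pics/scene0.png')[:,:,::-1]
class V: snapshot=staticmethod(lambda n:w)
h.viewer=V; h.notch()"
```

```text
notch n 6 yz [-0.0004  0.0066] angle -0.06726318496865724 sd [0.0039 0.0145]
```

apply_moves([
  {"translation": [0, 0.012, 0], "delta_rot": [0, 0, 0]},
  {"translation": [0, 0.012, 0.012], "delta_rot": [0, 0, 0]},
  {"translation": [0, 0.012, 0.012], "delta_rot": [0, 0, 0]},
  {"translation": [0, 0.016, 0.012], "delta_rot": [0, 0, 0]},
  {"translation": [0, 0.02, 0.012], "delta_rot": [0, 0, 0]},
])

```text
t: 9.8
ee_pos: [0.4994, 0.0079, 0.0516]
tcp_rot: [[-0.989, -0.145, 0.005], [-0.145, 0.989, -0.001], [-0.005, -0.002, -1.0]]
force: [0.2, -1.7, 10.8]
finger_gap: -0.001
finger_force: 6.7
```

apply_moves([
  {"translation": [0, 0, 0], "delta_rot": [0, 0, 0]},
  {"translation": [0, 0, -0.02], "delta_rot": [0, 0, 0]},
  {"translation": [0, 0, -0.04], "delta_rot": [0, 0, 0]},
  {"translation": [0, 0, -0.04], "delta_rot": [0, 0, 0]},
])

```text
t: 10.2
ee_pos: [0.499, 0.0084, 0.0914]
tcp_rot: [[-0.989, -0.145, 0.004], [-0.145, 0.989, -0.0], [-0.004, -0.001, -1.0]]
force: [0.6, -0.1, 0.0]
finger_gap: 0.007
finger_force: 0.0
```

```bash
python3 -c "
from h import *
st();notch()
w=viewer.snapshot('scene'); print(w['img'][234:256,318:342].min(2)); v=viewer.snapshot('top'); go(np.array([.5525,.1356,.08])+.04*YA)
# stick px rows at top view
"
```

```text
t 10.2 p [0.499  0.0084 0.0914] rel wheel x,y,z 0.0019801347604169604 0.003175484718674649 0.09143213024814244 F [ 0.6365 -0.1209  0.0034] gap 0.0071671066676503095 rotvec err [-0.0007  0.0041 -0.0004]
notch n 4 yz [0.0024 0.0144] angle 0.16747736613116565 sd [0.001  0.0012]
[[103  95  97  88  94 101 103  97  88  83  88  95 104 110 112 110 103  99
   94  88  78  90  93  95]
 [104  92  85  76  77  74  70  55  44  35  41  56  70  80  92 106 114 112
  114 111 104 105 103 106]
 [105  96  88  71  57  41  31  25  25  27  22  25  26  29  48  72  96 114
  112 111 110 109 110 110]
 [106  97  85  60  36  26  29  28  29  27  27  29  27  27  25  29  58  89
  102 109 110 109 110 111]
 [107  97  79  40  27  25  25  26  26  22  25  28  29  28  28  28  28  44
   71  90  96 101 104 108]
 [106  90  55  23  22  22  22  29  82  99  21  27  26  28  31  29  27  27
   35  62  83  85  88  91]
 [107  81  26  21  23  22  21  28  93 114  18  25  24  29  30  29  29  28
   26  47  75  80  79  78]
 [101  57  19  20  21  22  23  27  77  98  30  20  22  28  25  25  28  30
   28  32  55  78  81  80]
 [ 96  33  18  2
[... 760 characters left out ...]
  24
   24  27  53  76  81  83]
 [ 98  96  87  79  11  18  19  21  22  26  19  23  22  23  22  21  22  20
   25  41  68  82  79  80]
 [ 99 103 106 101  77  36  19  20  22  21  21  22  23  24  22  22  21  23
   31  60  79  83  80  80]
 [ 95  98  98  99 105  79  24  18  20  18  21  21  22  26  22  20  21  22
   33  62  75  78  83  81]
 [100  95  96  98 105 100  83  67  25  14  15  18  20  21  18  19  17  18
   22  38  47  54  63  69]
 [ 98  98  98  99  99 101 100  95  81  79  65  30  22  33  40  60  80  81
   82  82  66  19  28  36]
 [ 97  99 100 102  98  98 100 100 100 102  96  88  88  86  84  89  98  99
   99  99  90  73  75  62]]
trans [-0.0731  0.1581  0.0078] rot [ 0.0004 -0.0017 -0.0009]
```

The notch reads just past upright on its second pass, so the wheel is loosened about 2.03 turns. Next I move beyond the stick's tail to push it.

apply_moves([
  {"translation": [-0.073, 0.158, 0.005], "delta_rot": [0, 0, 0]},
  {"translation": [-0.073, 0.158, 0.005], "delta_rot": [0, 0, 0]},
  {"translation": [-0.073, 0.158, 0.005], "delta_rot": [0, 0, 0]},
  {"translation": [-0.073, 0.158, 0.005], "delta_rot": [0, 0, 0]},
  {"translation": [-0.073, 0.158, 0.005], "delta_rot": [0, 0, 0]},
])

```text
t: 10.85
ee_pos: [0.5464, 0.1775, 0.0817]
tcp_rot: [[-0.989, -0.148, -0.003], [-0.148, 0.989, -0.0], [0.003, 0.0, -1.0]]
force: [-0.7, -0.4, 0.7]
finger_gap: 0.006
finger_force: 0.0
```

```bash
python3 -c "
from h import *
s=st();go(np.array([.5525,.1356,.018])+.03*YA)
v=viewer.snapshot('top'); crop(v,200,150,200,110,4,'pics/t2.png'); print((pix(v,s['ee_pos'])-[200,150])*4)
"
```

```text
t 10.85 p [0.5464 0.1775 0.0817] rel wheel x,y,z 0.07348945254530134 0.16352460738554 0.08174105104947875 F [-0.7319 -0.4438  0.6906] gap 0.005875091478149149 rotvec err [ 0.0005 -0.0034  0.0025]
trans [-0.0001 -0.0123  0.0637] rot [ 0.0005 -0.0034  0.0025]
[ 68.705  247.1691]
```

View pics/t2.png

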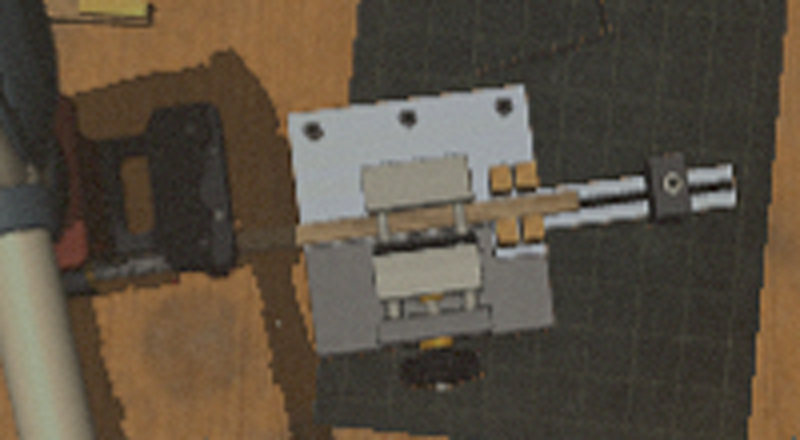

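The top view shows the front jaw drawn off the stick. The stick's near end is at crop (578,200) and the stop's face at (650,188). The gripper is left of the tail with clearance, so I descend there and then push slowly.

apply_moves([
  {"translation": [0, 0, 0.03], "delta_rot": [0, 0, 0]},
  {"translation": [0, 0, 0.063], "delta_rot": [0, -0.003, 0.0025]},
  {"translation": [0, 0, 0.063], "delta_rot": [0, -0.003, 0.0025]},
  {"translation": [0, -0.01, 0.063], "delta_rot": [0, -0.003, 0.0025]},
  {"translation": [0, -0.018, 0.063], "delta_rot": [0, -0.003, 0.0025]},
])

```text
t: 11.4
ee_pos: [0.5509, 0.1554, 0.0233]
tcp_rot: [[-0.99, -0.141, 0.005], [-0.141, 0.99, 0.0], [-0.005, -0.0, -1.0]]
force: [-0.1, 0.9, -0.6]
finger_gap: 0.004
finger_force: 0.0
```

```bash
python3 -c "
from h import *
s=st();print('tip to tail',(s['ee_pos']-[.5525,.1356,0])@YA-.0135,(s['ee_pos']-[.5525,.1356,0])@XA)
w=viewer.snapshot('scene'); crop(w,250,150,200,150,4,'pics/s3.png')
"
```

```text
t 11.4 p [0.5509 0.1554 0.0233] rel wheel x,y,z 0.07473111812263906 0.1410760957791666 0.02334794198909612 F [-0.0508  0.8951 -0.5956] gap 0.00359008515848776 rotvec err [-0.0003  0.0054 -0.0046]
tip to tail 0.006351955779166625 0.0013379381226390776
```

View pics/s3.png

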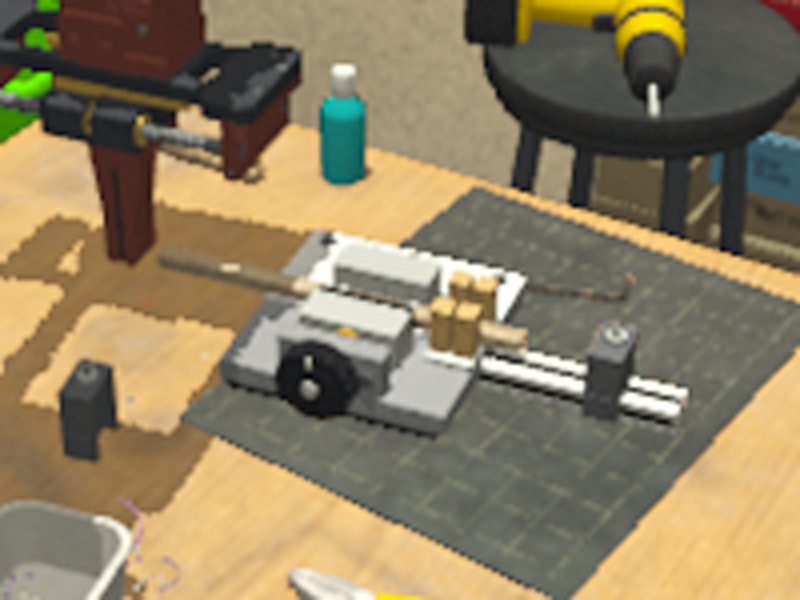

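The shut fingertip is at crop (125,255), just left of the tail at (165,257). The stick is in line with it, and the notch is still upright. I push now.

apply_moves([
  {"translation": [0, -0.004, 0.003], "delta_rot": [0, 0, 0]},
  {"translation": [0, -0.01, 0.004], "delta_rot": [0, 0, 0]},
  {"translation": [0, -0.017, 0.004], "delta_rot": [0, 0, 0]},
  {"translation": [0, -0.024, 0.004], "delta_rot": [0, 0, 0]},
  {"translation": [0, -0.03, 0.004], "delta_rot": [0, 0, 0]},
])

```text
t: 11.95
ee_pos: [0.5543, 0.1264, 0.0175]
tcp_rot: [[-0.99, -0.141, 0.003], [-0.141, 0.99, 0.0], [-0.003, -0.0, -1.0]]
force: [0.1, 0.5, 0.3]
finger_gap: 0.004
finger_force: 0.1
```

```bash
python3 -c "
from h import *
s=st();print('push',-(s['ee_pos']-[.5525,.1356,0])@YA+.0135,(s['ee_pos']-[.5525,.1356,0])@XA)
w=viewer.snapshot('scene'); v=viewer.snapshot('top'); 
a=cv2.resize(v['img'][180:220,320:400,::-1],None,fx=8,fy=8,interpolation=cv2.INTER_CUBIC)
b=cv2.resize(w['img'][215:260,370:450,::-1],None,fx=5,fy=5,interpolation=cv2.INTER_CUBIC);b=cv2.copyMakeBorder(b,0,0,0,640-400,0)
cv2.imwrite('pics/near.png',np.vstack([a,b]))
"
```

```text
t 11.95 p [0.5543 0.1264 0.0175] rel wheel x,y,z 0.0738618770840333 0.11183646993487384 0.017509740512974454 F [0.0909 0.5393 0.3393] gap 0.004390875169981712 rotvec err [-0.0001  0.0031 -0.0042]
push 0.022887670065126146 0.00046869708403331293
```

View pics/near.png

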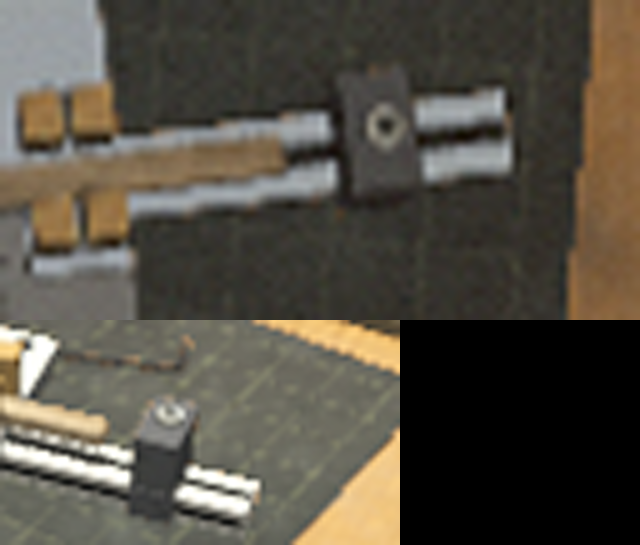

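The stick slides. Its end is at top (355.6,199.4) and the stop's face is at about (362,197), so roughly 12 mm remain. I creep the rest of the way.

apply_moves([
  {"translation": [0, -0.003, 0], "delta_rot": [0, 0, 0]},
  {"translation": [0, -0.005, 0], "delta_rot": [0, 0, 0]},
  {"translation": [0, -0.007, 0], "delta_rot": [0, 0, 0]},
  {"translation": [0, -0.009, 0], "delta_rot": [0, 0, 0]},
  {"translation": [0, -0.01, 0], "delta_rot": [0, 0, 0]},
])

```text
t: 12.55
ee_pos: [0.5556, 0.117, 0.0174]
tcp_rot: [[-0.99, -0.141, 0.003], [-0.141, 0.99, 0.0], [-0.003, -0.0, -1.0]]
force: [0.5, 0.0, -0.4]
finger_gap: 0.002
finger_force: 0.1
```

apply_moves([
  {"translation": [0, -0.0005, 0], "delta_rot": [0, 0, 0]},
  {"translation": [0, -0.001, 0], "delta_rot": [0, 0, 0]},
  {"translation": [0, -0.0015, 0], "delta_rot": [0, 0, 0]},
  {"translation": [0, -0.002, 0], "delta_rot": [0, 0, 0]},
])

```text
t: 12.95
ee_pos: [0.5559, 0.1151, 0.0174]
tcp_rot: [[-0.99, -0.141, 0.003], [-0.141, 0.99, 0.0], [-0.003, 0.0, -1.0]]
force: [0.0, 0.5, 0.2]
finger_gap: 0.01
finger_force: 0.1
```

```bash
python3 -c "
from h import *
s=st();print('push',-(s['ee_pos']-[.5525,.1356,0])@YA+.0135)
v=viewer.snapshot('top');print(v['img'][194:204,350:372].max(2))"
```

```text
t 12.95 p [0.5559 0.1151 0.0174] rel wheel x,y,z 0.07375014899146749 0.10048807378085123 0.01741139285203085 F [0.0068 0.4756 0.1575] gap 0.009742051437638547 rotvec err [-0.      0.003  -0.0041]
push 0.034236066219148764
[[ 51  49  46  34  44 112 129 113 139 142 148  48  25  73  73  63 128 117
  105 106  80  77]
 [143 143 145 144 144 150 163 158 169 158 154  59  29  69  74  64 148  64
   40  94 107  71]
 [149 153 136 147 147 138 137 143 143 132 138  91  38  73  76  60 152  98
   71 126  99  74]
 [121 126 119 122 119 116 122 125 125 121 120  71  36  67  73  66 111 124
  137 116  75  75]
 [121 116 122 123 117 119 122 125 117 122  95  39  33  59  77  78  69  94
  112  87  75  78]
 [125 124 130 132 126 129 129 133 124 124 121  49  30  45  75  73  71  74
   70  72  72  71]
 [130 133 132 136 137 141 143 138 126 115 114 144  51  45  77  72  77  76
   78  77  78  70]
 [130 119 110 106 100 111 115 113 105 114 140 173  55  29  78  79  75  78
   79  77  73  75]
 [104 118 141 144 139 142 147 143 146 151 165 172  64  27  75  78  78  79
   81  80  75  74]
 [147 151 167 169 170 169 171 172 169 145 142 128  56  33  75  68  56  59
   54  56  57  56]]
```

apply_moves([
  {"translation": [0, -0.0006, 0], "delta_rot": [0, 0, 0]},
  {"translation": [0, -0.0012, 0], "delta_rot": [0, 0, 0]},
  {"translation": [0, -0.0018, 0], "delta_rot": [0, 0, 0]},
])

```text
t: 13.3
ee_pos: [0.5561, 0.1133, 0.0174]
tcp_rot: [[-0.99, -0.141, 0.003], [-0.141, 0.99, 0.0], [-0.003, -0.0, -1.0]]
force: [0.6, -0.1, 1.0]
finger_gap: 0.008
finger_force: 0.1
```

apply_moves([
  {"translation": [0, -0.0005, 0], "delta_rot": [0, 0, 0]},
  {"translation": [0, -0.001, 0], "delta_rot": [0, 0, 0]},
])

```text
t: 13.5
ee_pos: [0.5563, 0.1123, 0.0174]
tcp_rot: [[-0.99, -0.141, 0.003], [-0.141, 0.99, 0.0], [-0.003, -0.0, -1.0]]
force: [-0.3, 0.3, 0.1]
finger_gap: 0.002
finger_force: 0.0
```

apply_moves([
  {"translation": [0, -0.0006, 0], "delta_rot": [0, 0, 0]},
  {"translation": [0, -0.0012, 0], "delta_rot": [0, 0, 0]},
])

```text
t: 13.7
ee_pos: [0.5563, 0.1118, 0.0174]
tcp_rot: [[-0.99, -0.141, 0.003], [-0.141, 0.99, 0.002], [-0.003, 0.001, -1.0]]
force: [-1.7, 3.7, 0.6]
finger_gap: 0.006
finger_force: 1.9
```

apply_moves([
  {"translation": [0, -0.0006, 0], "delta_rot": [0, 0, 0]},
  {"translation": [0, -0.0012, 0], "delta_rot": [0, 0, 0]},
])

```text
t: 13.9
ee_pos: [0.5564, 0.1117, 0.0175]
tcp_rot: [[-0.99, -0.142, 0.003], [-0.142, 0.99, 0.004], [-0.003, 0.003, -1.0]]
force: [-0.4, 9.1, -0.5]
finger_gap: 0.006
finger_force: 4.1
```

```bash
python3 -c "
from h import *
s=st();print('push',-(s['ee_pos']-[.5525,.1356,0])@YA+.0135)
w=viewer.snapshot('scene'); v=viewer.snapshot('top'); 
a=cv2.resize(v['img'][180:220,320:400,::-1],None,fx=7,fy=7,interpolation=cv2.INTER_CUBIC)
b=cv2.resize(w['img'][215:255,370:450,::-1],None,fx=7,fy=7,interpolation=cv2.INTER_CUBIC)
cv2.imwrite('pics/near2.png',np.vstack([a,b]))
"
```

```text
t 13.9 p [0.5564 0.1117 0.0175] rel wheel x,y,z 0.07374233993485357 0.09699277148859724 0.01746658300849511 F [-0.3673  9.1356 -0.5398] gap 0.0059809133632090505 rotvec err [ 0.0032  0.0031 -0.0033]
push 0.037731368511402755
```

View pics/near2.png

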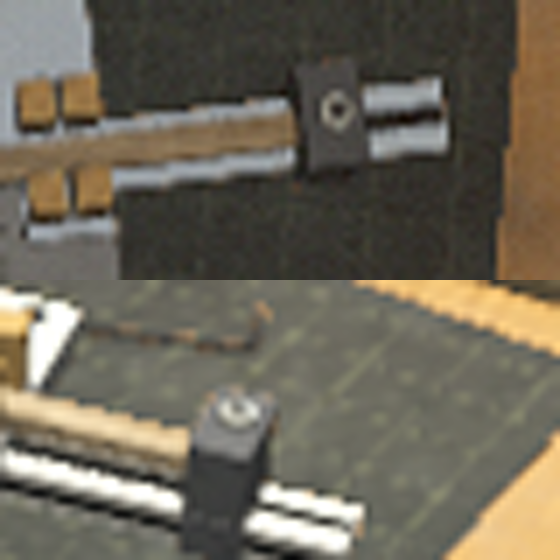

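The stick's end meets the stop's face at crop (297,130), with 9 N of push and no further travel. I back off and lift clear.

apply_moves([
  {"translation": [0, 0.004, 0], "delta_rot": [0, 0, 0]},
  {"translation": [0, 0.015, 0], "delta_rot": [0, 0, 0]},
  {"translation": [0, 0.03, 0], "delta_rot": [0, 0, 0]},
  {"translation": [0, 0.03, -0.04], "delta_rot": [0, 0, 0]},
  {"translation": [0, 0.03, -0.08], "delta_rot": [0, 0, 0]},
])

```text
t: 14.5
ee_pos: [0.5507, 0.1408, 0.0966]
tcp_rot: [[-0.99, -0.142, -0.001], [-0.142, 0.99, -0.0], [0.001, -0.0, -1.0]]
force: [0.6, 0.2, 0.6]
finger_gap: 0.004
finger_force: 0.0
```

apply_moves([
  {"translation": [0, 0, -0.05], "delta_rot": [0, 0, 0]},
  {"translation": [0, 0, -0.05], "delta_rot": [0, 0, 0]},
  {"translation": [0, 0, -0.05], "delta_rot": [0, 0, 0]},
])

```text
t: 14.8
ee_pos: [0.5528, 0.1406, 0.1493]
tcp_rot: [[-0.99, -0.142, 0.007], [-0.142, 0.99, 0.001], [-0.007, 0.0, -1.0]]
force: [-0.2, -0.4, -1.7]
finger_gap: 0.0
finger_force: 0.0
```

```bash
python3 -c "
from h import *
st();notch()
v=viewer.snapshot('top');print(v['img'][196:202,354:370].max(2))"
```

```text
t 14.8 p [0.5528 0.1406 0.1493] rel wheel x,y,z 0.0743751455791529 0.12613337555654766 0.14934863468159074 F [-0.2269 -0.4298 -1.7078] gap 0.0003297560801266385 rotvec err [ 0.0001  0.0069 -0.0035]
notch n 5 yz [0.0023 0.014 ] angle 0.16352528144744752 sd [0.001  0.0017]
[[150 139 139 136 143 138 127 121  51  71  75  65 154  98  71 127]
 [128 116 116 116 126 123 127 131  52  70  75  62 111 128 136 118]
 [123 117 123 125 123 124 121 128  69  58  74  76  72  96 115  84]
 [136 136 133 132 132 133 127 134  76  54  78  78  77  72  73  78]
 [138 141 141 144 137 118 114 115  64  40  76  78  71  75  74  74]
 [ 97 107 114 118 109 118 119 144  53  38  78  77  76  78  82  75]]
```

The stick is still against the stop, the notch is unchanged and the arm is clear, so I hand it in.

```bash
python3 -c "
from bench import ctrl
print(ctrl.sign_off())"
```

```text
the job is handed in; nothing more can be done
None
```

The clamp is loosened about two turns (the notch read about 0.16 rad past two), the stick's end is butted against the stop on the rail, and the job is handed in with the arm clear at about 15 s.

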